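# Clamp the enclosure and snap its cover on

## Robot

A 6-joint arm with a two-finger parallel gripper is mounted at the origin on the work surface. World frame = base frame: x ahead of the robot, y to its left, z up, the work surface at z = 0. Lengths are in m, angles in rad, forces in N, time in s.
With the tool pointing down it reaches from about 0.325 to 0.75 m from the base axis. Payload 7.6 kg.
Tool frame: the origin (TCP) lies at the very end of the fingers, on their centre line; the grasp point (between the pads) lies robot.pinch_z behind it (robot.pinch_z is the distance from the TCP to the grasp point, in m); z points along the fingers, y is the direction in which the jaws open and shut (so a half turn about z gives the same grasp; the last joint's range is limited). The gripper opens to 85 mm and grips with 20 to 120 N. Pads are 22 mm wide; open, the fingers measure 114 mm over their backs; the gripper's body (76 mm by 85 mm) begins 54 mm behind the grasp point. The pads swing forward as they close: fully open they stand 13 mm farther back than shut.
Start: joints at [1.154, 0.052, 1.401, -0, 1.689, -0.07], TCP at [0.178, 0.494, 0.231] pointing down, gripper open.
Joint ranges: [-2.9, 2.9], [-0.91, 2.17], [0.12, 2.37], [-1.06, 4.2], [0.26, 2.73], [-2.93, 2.93]. Speed limits (rad/s): [2.57, 2.57, 3.01, 3.14, 3.14, 3.14].

## Interface

Orientations are given as a unit quaternion [w, x, y, z].
In Python, from plant import robot gives the robot as it stands.
- The arm moves only by the tool carry_out, never from a script. Its argument "motion" is a list of rows, each a list of 5 numbers: the shift along the tool's x, y, z in units of 20 mm (1.0 is 20 mm), then the turn about the tool's z in units of 0.12 rad (1.0 is 0.12 rad), then the opening, from 0 (shut) to 1 (fully open). A call has 1 to 12 rows; each row shifts and turns the commanded pose from where the row before left it, along the tool's axes as they then stand; what a row does not reach is not made up. A row lasts 1/12 s, in which the tool goes at most 41.7 mm and 7.16 degrees, less where a joint would pass 70% of its speed; a pose out of reach is approached as far as the arm can. A call with a number of a shift or a turn outside -1 to 1 is refused whole. A call with a gripper value outside its range is refused whole. The fingers move at their own pace and stop on an object; "force" is the grip in N (left out, the last holds). Time passes only in rows, so rows that do not move let the fingers close. It gives the time, the measured TCP pose, the force and the opening at its end, in the units of the state.
- robot.sense(): the state, without advancing time (a new reading comes with each control period).
- robot.get_image(name): name is "side" or "top"; returns a dict with "frame" (480x640x3 uint8, red, green, blue), "camera_matrix" (3x3 intrinsics, pixels), "k1" (the pictures are not rectified: a ray, as slopes to the right and down, at radius r is drawn at 1 + k1 r^2 times it, then the intrinsics apply), "world_to_cam" (4x4, takes a point from world to camera coordinates). Camera axes: x right, y up, looking along -z (the intrinsics and any distortion apply to the point x, -y, -z); pixel columns grow to the right and rows downward; lengths in m; the calibration is good to about 2 mm. A picture is of the moment at which its call begins. There is no depth.
- robot.sign_off(): hands the job in, once; it reports no verdict.
Trained networks look in the newest picture that a camera, given by its name, has taken for a name from the list of things; names that differ only in an ending like _2 or _b are one class to them, and where a whole thing is asked for, a point or a joint stands for the part that bears it (a point fixed in the world has none). Each returns a list of dicts, best first, with "conf" (0 to 1); they miss things now and then, are a little off and sometimes report something else, mostly with a low value. They report only what shows in the picture. A call takes as long as a camera call. They do not tell look-alikes from the thing itself.
- robot.boxes_of(camera, target): "at" ([column, row] in pixels, amid what is visible of it).
The state is a dict: "clock": time; "q": joint angles; "joint_velocities": joint speeds; "effort": joint torques, N m; "tcp_pos": TCP position; "tcp_rot": TCP orientation; "wrist_force": force on the tool from outside, world axes, zero at the start; "ft_torque": the same for the moment, N m; "gripper_width": finger opening in m.
Only numpy, scipy, OpenCV 4.12 (cv2) and the standard library are available. Lean on these libraries where they do the work, as an engineer would, in place of code of your own. Each camera call takes 0.05 s, during which the arm holds its last target. There are 200 camera calls.

## Task

The lower half of a small electronics enclosure sits loose in the assembly fixture: push the red cam lever all the way over so that the sliding jaw clamps it, then fetch the light-grey cover from the foam pad, set it squarely on the enclosure and press it down until both end clips have snapped over it and it is fully home. Keep pressing firmly, with about 10 N: the program finishes while the fingers are still pushing the cover down. Leave the parts bin, the screwdriver and the foam end cap alone.

Things in the scene. Friction and masses are not known exactly. Their poses are not given: they have to be found in the camera images.
- fixture: Aluminium base plate 196 x 186 x 12 mm fixed to the bench. Origin at bench level, under the middle of the clamped enclosure; z up. Steel stop on its +y side (face at y = +36 mm, 36 mm above the bench), four end guides (34 mm above the bench) at the enclosure's x ends; sliding jaw (38 mm above the bench) and cam lever on its -y side. Yaw within 0.35 rad.
- housing: Dark-grey lower half of the enclosure: open tray 130 (x) x 72 (y) x 36 (z) mm, walls 4 mm, green circuit board inside; 0.22 kg, on the 12 mm plate with 1 to 3 mm of play until the jaw pushes it against the stop. Origin at the centre of its underside, axes as the fixture's. A blue sprung clip, 24 mm wide, stands up outside each x end to 54 mm above the origin.
- cover: Light-grey cover, 0.07 to 0.12 kg, right way up on the foam pad. Plate 130 (x) x 72 (y) x 4 mm; under it a tapered skirt 14 mm deep; on it a raised block 34 (x) x 56 (y) x 20 mm with a dark window, to grip across the 34 mm or to press on. Origin at the centre of the skirt's lower edge: plate underside at z = 14, its top 18, block top 38 mm. Fits either way round (half turn about z).
- seat (a point): Point on the housing where the cover's origin is when fully home: 22 mm above the housing's origin, axes as the housing's. The skirt then has 2 mm of play all round (about 6 mm at its lower edge, a lead-in). Laid loosely on the clips the cover stops about 11 mm higher.
- cover_top (a point): Centre of the top of the cover's raised block, 38 mm above the cover's origin, axes as the cover's. The push rises to 6 to 18 N while the plate's ends spread the clips, falls suddenly about 7 mm above home, and the clips close over the plate about 2 mm above home; one end may snap before the other (two drops). Then the plate meets the rim.
- cam_lever (a joint): Angle of the red lever: 0 = upright (open), 1.5 rad = lying outwards, away from the enclosure (closed, end of travel). Starts between 0 and 0.25. Turns about the fixture's +x axis through point cam_pivot, its tip swinging to the fixture's -y side and down. Stiff, 2 to 6 N at the tip; stays where it is left.
- cam_pivot (a point): Pivot axis of the cam lever, fixed on the fixture 76 mm to its -y side and 42 mm above the bench; the frame is aligned with the fixture's. The steel cheeks around it reach to 58 mm above the bench.
- cam_lever_tip (a point): End of the red lever, 92 mm from the pivot along the lever. The red grip is 24 mm wide (along the fixture's x), 11 mm thick, and covers 36 to 92 mm from the pivot.
- jaw (a joint): Travel of the sliding jaw towards the enclosure: 0 = open, about 0.0064 m = clamped. Driven by the cam lever alone.
- clip_near (a joint): Outward lean of the clip at the housing's -x end: 0 at rest, about 0.09 rad while the cover's edge passes, back to 0 when it has snapped over the cover.
- clip_far (a joint): The same for the clip at the housing's +x end.
- foam_pad: Grey foam pad fixed on the bench, 200 (x) x 140 (y) x 30 mm, origin at the centre of its underside; the cover lies on it.
- parts_bin: Black open parts bin 150 x 100 x 55 mm; leave it alone.
- screwdriver: Screwdriver with an orange handle, 160 mm long, lying on the bench; leave it alone.
- foam_cap: Grey U-shaped foam end cap 110 x 120 x 55 mm; leave it alone.
Not all that is in view belongs to the job. What is shaped like the cover but brown or orange is not meant.

How it is judged:
By the outcome, as a careful person would: the job done as asked, in the order asked, and still so for the second after the job is handed in, while the arm keeps its last pose, push and grip.
It also fails if it takes over 72 s, if anything falls off the work surface, if the arm or the gripper's body presses on something with over 40 N, if the wrist force passes 120 N, or if a joint passes its speed limit or range.

## Working session

There is one attempt and no reset: what is moved stays moved. The work goes in short steps, Python scripts to look and compute and a tool call to move; the robot and the scene stay as the last step left them, time stands still between calls to the robot, and variables do not carry over. Pictures are saved under pics/ and viewed, about 8 in all and at most 12, crops included, and the job is handed in when it is done.

Besides the shell and the picture viewer there is one more tool, called after "Emit:" as name(argument=value, ...) on one line, values as JSON. carry_out: Moves the arm, as the interface text tells. Its arguments: {"type":"object","properties":{"motion":{"type":"array","items":{"type":"array","items":{"type":"number","minimum":-1,"maximum":1}}},"force":{"type":"number"}},"required":["motion"]}

```bash
ls; mkdir -p pics; python3 - <<'E'
from plant import robot
import cv2,numpy as np
s=robot.sense(); print(s['clock'],s['tcp_pos'],s['tcp_rot'],s['gripper_width'],robot.pinch_z)
for c in('side','top'):
    i=robot.get_image(c); cv2.imwrite(f'pics/{c}0.png',i['frame'][:,:,::-1])
    print(c,i['camera_matrix'],i['k1'],np.round(i['world_to_cam'],4).tolist())
    for t in('fixture','housing','cover','cam_lever','foam_pad','cam_lever_tip','cover_top','clip_near','jaw','parts_bin','foam_cap'):
        print(t,[(np.round(b['at'],1).tolist(),round(b['conf'],2)) for b in robot.boxes_of(c,t)][:3])
print(robot.sense()['clock'])
E
```

```text
pics
0.0 [0.1782985  0.49349429 0.23049035] [-1.81535515e-04  1.72519207e-01  9.85005857e-01 -7.42548387e-04] 0.08585208188974267 0.0187
side [[595.27239254   0.         312.88925481]
 [  0.         595.27239254 241.1765218 ]
 [  0.           0.           1.        ]] -0.11744004975619853 [[0.6743, -0.7384, -0.0032, -0.4275], [0.5568, 0.5056, 0.6591, -0.3813], [-0.4851, -0.4462, 0.7521, -1.197], [0.0, 0.0, 0.0, 1.0]]
fixture [([237.5, 248.7], 0.93)]
housing [([217.9, 231.6], 0.75)]
cover [([365.8, 356.2], 0.98), ([454.9, 416.6], 0.94), ([272.7, 328.2], 0.84)]
cam_lever [([245.0, 235.7], 0.52)]
foam_pad [([364.8, 383.0], 0.69), ([132.0, 225.3], 0.61), ([220.2, 232.8], 0.16)]
cam_lever_tip [([246.6, 235.4], 0.75)]
cover_top [([368.8, 355.3], 0.79), ([451.9, 413.5], 0.69), ([222.6, 230.9], 0.67)]
clip_near [([205.5, 242.4], 0.43)]
jaw []
parts_bin [([223.2, 151.6], 0.92)]
foam_cap [([391.8, 243.3], 0.97)]
top [[618.70852694   0.         327.55525778]
 [  0.         618.70852694 242.58672526]
 [  0.           0.           1.        ]] -0.00842000047313035 [[-0.0283, -0.9992, -0.0296, 0.0049], [0.9819, -0.0333, 0.1866, -0.6161], [-0.1874, -0.0238, 0.982, -1.5612], [0.0, 0.0, 0.0, 1.0]]
fixture [([271.0, 287.9], 0.56)]
housing [([251.5, 285.1], 0.55)]
cover [([362.6, 325.6], 0.95), ([520.4, 285.3], 0.92), ([439.0, 291.9], 0.78)]
cam_lever []
foam_pad [([452.5, 308.1], 0.73)]
cam_lever_tip [([267.5, 283.2], 0.54)]
cover_top [([522.2, 286.9], 0.69), ([363.1, 327.1], 0.64), ([442.0, 293.9], 0.58)]
clip_near []
jaw [([266.6, 286.1], 0.7), ([247.3, 312.2], 0.54)]
parts_bin [([162.5, 215.3], 0.87)]
foam_cap [([373.8, 186.3], 0.57)]
1.2
```

View pics/top0.png

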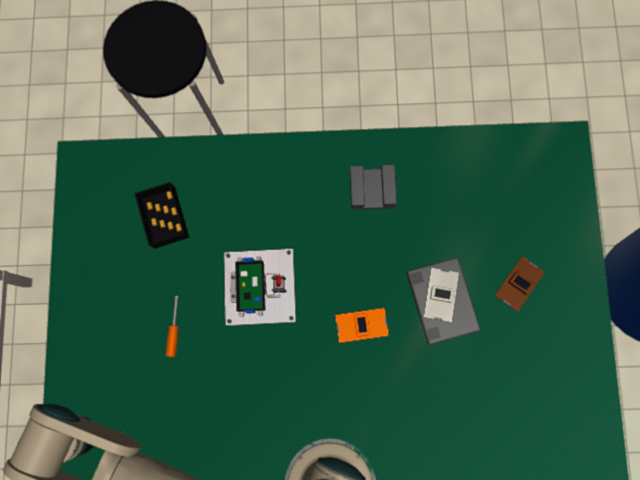

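View pics/side0.png

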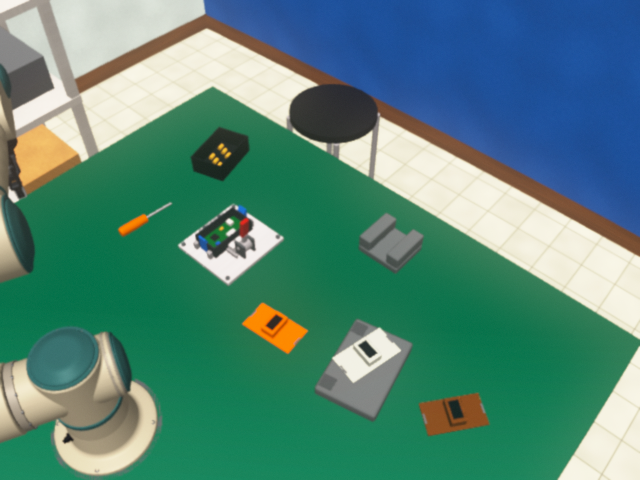

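Top view: the fixture is at (260,287), with its lever towards image right (world -y). The light-grey cover is on the pad at (441,294). The orange (362,325) and brown (520,285) ones are decoys. The side view agrees. Next I'll measure by segmentation.

```bash
cat > h.py <<'E'
import numpy as np,cv2
from plant import robot
def project(im,P):
    P=np.atleast_2d(P); w=im['world_to_cam']; c=P@w[:3,:3].T+w[:3,3]
    s=np.c_[c[:,0]/-c[:,2],-c[:,1]/-c[:,2]]; s=s*(1+im['k1']*(s**2).sum(1,keepdims=True))
    K=im['camera_matrix']; return s*[K[0,0],K[1,1]]+[K[0,2],K[1,2]]
def plane(im,px,z):
    K=im['camera_matrix']; d=(np.atleast_2d(px)-[K[0,2],K[1,2]])/[K[0,0],K[1,1]]; s=d.copy()
    for _ in range(20): s=d/(1+im['k1']*(s**2).sum(1,keepdims=True))
    w=im['world_to_cam']; R=w[:3,:3]; o=-R.T@w[:3,3]
    r=np.c_[s[:,0],-s[:,1],-np.ones(len(s))]@R
    return (o+r*((z-o[2])/r[:,2])[:,None])[:,:2]
def blob(im,lo,hi,roi):
    """largest HSV blob in roi (c0,r0,c1,r1), on a 4x upscaled crop; contour in full-image px"""
    c0,r0,c1,r1=roi; f=cv2.resize(im['frame'][r0:r1,c0:c1],None,fx=4,fy=4,interpolation=cv2.INTER_CUBIC)
    m=cv2.inRange(cv2.cvtColor(f,cv2.COLOR_RGB2HSV),lo,hi)
    k=max(cv2.findContours(m,0,cv2.CHAIN_APPROX_NONE)[0],key=cv2.contourArea)[:,0]
    return (k+.5)/4-.5+[c0,r0]
def rect(xy):
    (c,s,a)=cv2.minAreaRect((xy*1e3).astype(np.float32)); return np.round(c,1),np.round(s,1),round(a,1)
E
python3 - <<'E'
from h import *
for c,fr,cr in(('top',(215,240,305,335),(405,250,485,350)),('side',(170,195,295,290),(320,315,415,390))):
    im=robot.get_image(c); f=im['frame']
    crop=np.hstack([cv2.resize(f[a[1]:a[3],a[0]:a[2]],(400,int(400*(a[3]-a[1])/(a[2]-a[0]))),interpolation=cv2.INTER_CUBIC)[:320] if 0 else cv2.resize(f[a[1]:a[3],a[0]:a[2]],(400,300),interpolation=cv2.INTER_CUBIC) for a in(fr,cr)])
    cv2.imwrite(f'pics/{c}1.png',crop[:,:,::-1])
    print(c,'plate',rect(plane(im,blob(im,(0,0,150),(180,60,255),fr),.012)))
    print('cover',rect(plane(im,blob(im,(0,0,165),(180,60,255),cr),.030+.018)))
    print('pad',rect(plane(im,blob(im,(0,0,60),(180,60,255),cr),.030)))
    k=blob(im,(0,150,90),(8,255,255),fr); print('red px',k.min(0),k.max(0),k.mean(0))
E
python3 -c "
import cv2,numpy as np
cv2.imwrite('pics/c1.png',np.vstack([cv2.imread('pics/top1.png'),cv2.imread('pics/side1.png')]))"
```

```text
top plate (array([512.7, 173. ]), array([195.8, 185.7]), 1.1)
cover (array([ 472.4, -302.8]), array([ 72. , 130.1]), 78.0)
pad (array([ 458.7, -310.1]), array([198.5, 138.1]), 13.4)
red px [276.125 275.125] [280.375 284.625] [278.24728261 279.8423913 ]
side plate (array([512.4, 174. ]), array([202.4, 191.9]), 1.2)
cover (array([ 472.6, -301.1]), array([ 75.8, 133.2]), 78.1)
pad (array([ 460.7, -309.6]), array([198.2, 141.1]), 13.4)
red px [239.625 217.625] [248.375 235.875] [243.80722892 226.48493976]
```

View pics/c1.png

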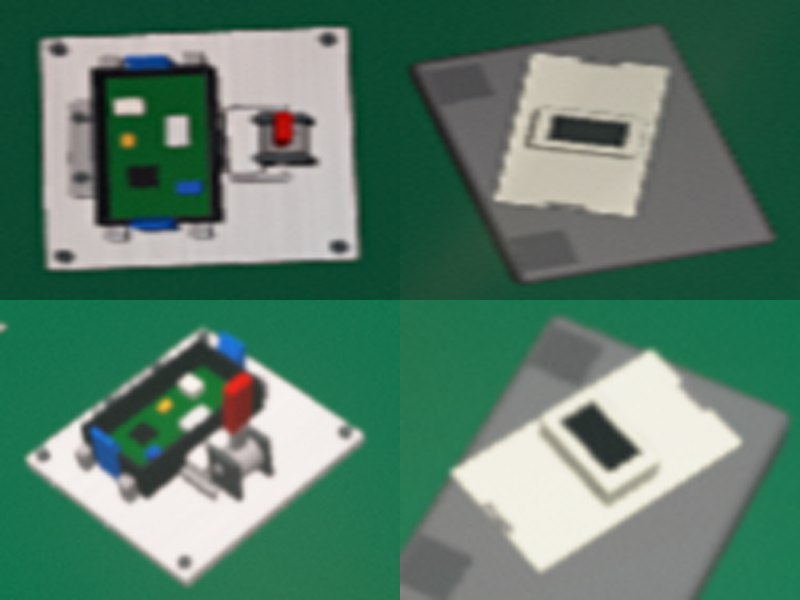

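```bash
python3 - <<'E'
from h import *
print(robot.sense()['clock'])
for c,fr,cr in(('top',(215,240,305,335),(405,250,485,350)),('side',(170,195,295,290),(320,315,415,390))):
    im=robot.get_image(c)
    for n,lo,hi,z,r in(('plate',(0,0,150),(180,60,255),.012,fr),('cover',(0,0,165),(180,60,255),.048,cr)):
        print(c,n,cv2.boxPoints(cv2.minAreaRect((plane(im,blob(im,lo,hi,r),z)*1e3).astype(np.float32))).round(0).tolist())
    g=blob(im,(45,160,40),(75,255,140),(fr[0]+20,fr[1]+20,fr[2]-35,fr[3]-20))
    print('pcb',rect(plane(im,g,.022)))
    k=blob(im,(0,150,90),(8,255,255),fr)
    print('red centre z=.106',plane(im,k.mean(0),.106)*1e3)
    h=blob(im,(0,0,0),(180,255,75),fr); print('dark rim',rect(plane(im,h,.048)))
    w=blob(im,(0,0,0),(180,140,110),cr); 
    win=blob(im,(0,0,0),(180,255,70),(cr[0]+15,cr[1]+15,cr[2]-15,cr[3]-15)); print('win',rect(plane(im,win,.068)))
    for b in('clip',): 
        f=im['frame'][fr[1]:fr[3],fr[0]:fr[2]]; f=cv2.resize(f,None,fx=4,fy=4,interpolation=cv2.INTER_CUBIC)
        m=cv2.inRange(cv2.cvtColor(f,cv2.COLOR_RGB2HSV),(105,150,90),(125,255,255))
        n,_,st,ce=cv2.connectedComponentsWithStats(m)
        for i in range(1,n):
            if st[i,4]>80: print('blue',st[i,4],plane(im,ce[i]/4+[fr[0],fr[1]],.06)*1e3)
E
```

```text
1.3
top plate [[413.0, 264.0], [417.0, 78.0], [612.0, 82.0], [609.0, 268.0]]
top cover [[401.0, -325.0], [528.0, -352.0], [543.0, -281.0], [416.0, -254.0]]
pcb (array([513.5, 196.2]), array([118.6,  59.8]), 1.2)
red centre z=.106 [[515.53606796 111.24340305]]
dark rim (array([508.2, 168.7]), array([238.4, 250.6]), 88.8)
win (array([ 472.6, -302.8]), array([36.5, 18.1]), 77.8)
blue 516 [[576.8600495  194.46497826]]
blue 274 [[472.8075412  170.31989495]]
blue 449 [[443.86307781 191.65474418]]
side plate [[409.0, 268.0], [413.0, 76.0], [616.0, 80.0], [611.0, 272.0]]
side cover [[400.0, -324.0], [530.0, -352.0], [546.0, -278.0], [415.0, -250.0]]
pcb (array([519.8, 206.9]), array([106. ,  42.2]), 1.2)
red centre z=.106 [[516.92336702 116.33757829]]
dark rim (array([509.4, 208.8]), array([ 48.9, 135.8]), 87.6)
win (array([ 472.8, -301.3]), array([34.5, 17.1]), 78.9)
blue 658 [[577.88999458 193.67521694]]
blue 1285 [[439.20736473 185.95975997]]
blue 140 [[462.04530828 156.0877146 ]]
```

Emit:
carry_out(motion=[[0,0,0,1,0],[0,0,0,1,0],[0,0,0,1,0],[0,0,0,1,0],[0,0,0,1,0],[0,0,0,1,0],[0,0,0,1,0],[0,0,0,1,0],[0,0,0,1,0],[0,0,0,1,0],[0,0,0,0.03,0]])

```text
clock: 2.32
tcp_pos: [0.1784, 0.4938, 0.2313]
tcp_rot: [-0.0, 0.701, 0.713, 0.0]
wrist_force: [-0.2, -0.1, -0.6]
gripper_width: -0.0004
```

Emit:
carry_out(motion=[[-1,1,0,0,0],[-1,1,0,0,0],[-1,1,0,0,0],[-1,1,0,0,0],[-1,1,0,0,0],[-1,1,0,0,0],[-1,1,0,0,0],[-1,1,0,0,0],[-1,1,0,0,0],[-1,1,0,0,0],[-1,1,0,0,0],[-1,1,0,0,0]])

```text
clock: 3.32
tcp_pos: [0.4241, 0.2576, 0.2315]
tcp_rot: [0.0, 0.698, 0.716, 0.0]
wrist_force: [-0.0, 0.8, 0.4]
gripper_width: 0.0001
```

Emit:
carry_out(motion=[[-1,1,0,0,0],[-1,1,0,0,0],[-1,1,0,0,0],[-1,1,0,0,0],[-1,0.4,0,0,0],[-0.5,0,1,0,0],[0,0,1,0,0],[0,0,1,0,0],[0,0,1,0,0],[0,0,0,0,0],[0,0,0,0,0]])

```text
clock: 4.23
tcp_pos: [0.513, 0.1504, 0.1508]
tcp_rot: [-0.001, 0.699, 0.715, -0.001]
wrist_force: [-0.1, -0.6, 0.9]
gripper_width: 0.0001
```

```bash
python3 - <<'E'
from h import *
im=robot.get_image('side'); f=im['frame'][160:300,160:310]
cv2.imwrite('pics/s2.png',cv2.resize(f,None,fx=4,fy=4,interpolation=cv2.INTER_CUBIC)[:,:,::-1])
s=robot.sense(); print(s['tcp_pos'],s['tcp_rot'],s['wrist_force'])
E
```

```text
[0.51377935 0.15064444 0.15226511] [1.86469373e-04 6.99169843e-01 7.14955505e-01 3.47844786e-04] [0.0238688  0.70129316 0.1704151 ]
```

View pics/s2.png

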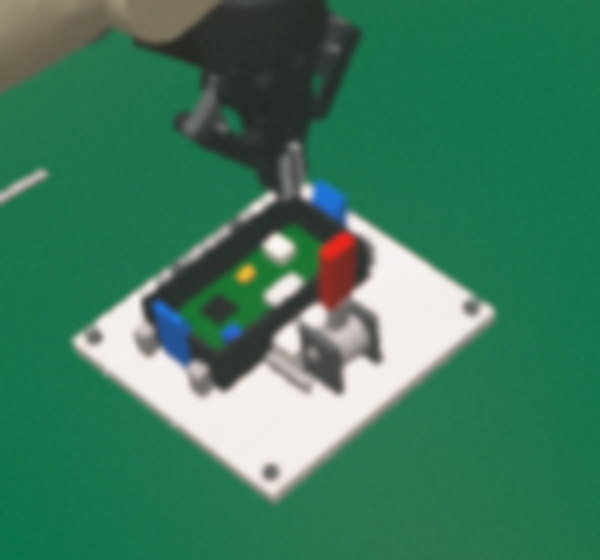

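Emit:
carry_out(motion=[[0,0,1,0,0],[0,0,1,0,0],[-0.75,0,0,0,0],[-0.7,0,0,0,0],[-0.7,0,0.05,0,0],[-0.65,0,0.3,0,0],[-0.6,0,0.4,0,0],[-0.42,0,0.57,0,0],[-0.42,0,0.57,0,0],[0,0,0,0,0]])

```text
clock: 5.12
tcp_pos: [0.5142, 0.0642, 0.0706]
tcp_rot: [-0.001, 0.7, 0.714, -0.001]
wrist_force: [-0.8, 0.1, -0.8]
gripper_width: -0.0002
```

Emit:
carry_out(motion=[[-0.17,0,0.5,0,0],[-0.15,0,0.4,0,0],[0,0,0,0,0],[0,0,0,0,0]])

```text
clock: 5.45
tcp_pos: [0.5148, 0.0594, 0.0545]
tcp_rot: [-0.001, 0.7, 0.714, -0.001]
wrist_force: [-0.2, -0.2, -0.3]
gripper_width: -0.0001
```

```bash
python3 - <<'E'
from h import *
im=robot.get_image('side'); f=im['frame'][160:300,160:310]
cv2.imwrite('pics/s3.png',cv2.resize(f,None,fx=4,fy=4,interpolation=cv2.INTER_CUBIC)[:,:,::-1])
s=robot.sense(); print(s['tcp_pos'],s['tcp_rot'],s['wrist_force'])
E
```

```text
[0.51493923 0.0595     0.05494954] [-4.57593531e-04  6.99755881e-01  7.14381706e-01 -5.24405186e-04] [-0.47503065 -0.28521725 -0.81544981]
```

View pics/s3.png

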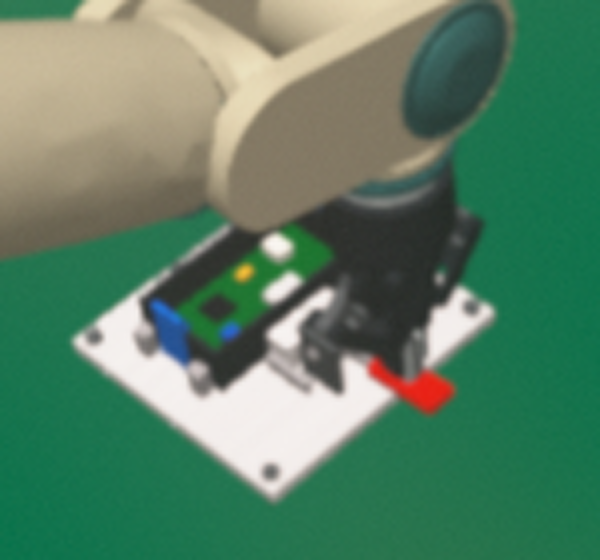

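The lever (red, around (410,385) in the crop) is down and almost flat. There is no end-stop force yet, so I'll press on.

Emit:
carry_out(motion=[[0,0,0.15,0,0],[0,0,0.1,0,0],[0,0,0,0,0],[0,0,0,0,0]])

```text
clock: 5.83
tcp_pos: [0.5158, 0.0594, 0.0521]
tcp_rot: [0.0, 0.7, 0.714, 0.0]
wrist_force: [-4.2, -0.9, 11.4]
gripper_width: -0.0
```

Emit:
carry_out(motion=[[0,0,0.1,0,0],[0,0,0.1,0,0],[0,0,0,0,0],[0,0,0,0,0]])

```text
clock: 6.17
tcp_pos: [0.5162, 0.0594, 0.0516]
tcp_rot: [0.001, 0.7, 0.714, 0.001]
wrist_force: [-17.8, -2.5, 36.1]
gripper_width: 0.0001
```

Emit:
carry_out(motion=[[0,0,-1,0,0],[0,0,-1,0,0],[0,0,-1,0,0],[0,0,-1,0,0.2],[-1,-0.2,-1,0,0.4],[-1,-0.2,-1,0,0.6],[-1,-0.2,0,0,0.8],[-1,-0.2,0,0,0.8],[-1,-0.2,0,0,0.8],[-1,-0.2,0,0,0.8],[-1,-0.2,0,0,0.8],[-1,-0.2,0,0,0.8]])

```text
clock: 7.17
tcp_pos: [0.4863, -0.102, 0.1664]
tcp_rot: [-0.0, 0.7, 0.714, -0.0]
wrist_force: [0.1, 0.3, -0.0]
gripper_width: 0.068
```

Emit:
carry_out(motion=[[-1,-0.2,0,0,0.8],[-1,-0.2,0,0,0.8],[-1,-0.2,0,0,0.8],[-1,-0.1,0,0,0.8],[-1,0,0,0,0.8],[-1,0,0,0,0.8],[-1,0,0,0,0.8],[-1,0,0,0,0.8],[0,0,0,1,0.8],[0,0,0,0.92,0.8],[0,0,0,0,0.8],[0,0,0,0,0.8]])

```text
clock: 8.17
tcp_pos: [0.4759, -0.2614, 0.1663]
tcp_rot: [-0.0, 0.776, 0.63, -0.0]
wrist_force: [-0.4, -1.0, 0.0]
gripper_width: 0.0684
```

```bash
python3 - <<'E'
from h import *
s=robot.sense(); p=s['tcp_pos'];q=s['tcp_rot']; print(p,q,s['wrist_force'],s['clock'])
y=np.array([2*q[1]*q[2],2*q[2]**2-1]); x=np.array([-y[1],y[0]]); print('yaw',np.degrees(np.arctan2(y[1],y[0])))
d=np.array([.4725,-.3025])-p[:2]; print('tool x,y',np.dot(d,[-y[1],y[0]])/.02,d@y/.02)
from h import *
fr=(215,240,305,335)
im=robot.get_image('top'); f=im['frame']
def up(a): return cv2.resize(f[a[1]:a[3],a[0]:a[2]],(400,400),interpolation=cv2.INTER_CUBIC)
cv2.imwrite('pics/t4.png',np.hstack([up((215,240,310,335)),up((400,240,500,340))])[:,:,::-1])
g=blob(im,(45,160,40),(75,255,140),(235,260,270,315))
print('pcb',rect(plane(im,g,.022)))
E
```

```text
[ 0.47585967 -0.26137143  0.16627659] [-1.67597848e-04  7.76245088e-01  6.30431229e-01 -4.32314950e-05] [-0.35196232 -1.04668176  0.03456652] 8.1667
yaw -11.83611033255118
tool x,y -2.0471611018829803 0.25738840621121073
pcb (array([513.4, 197.6]), array([118.4,  59.6]), 1.1)
```

View pics/t4.png

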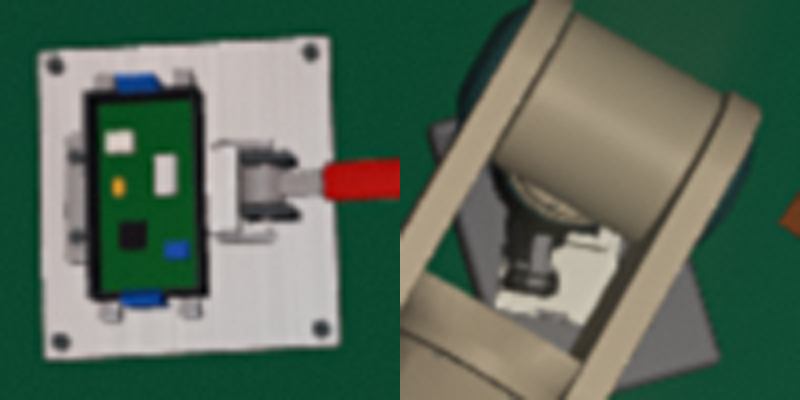

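The lever lies flat at right, and the jaw presses the housing onto the stop. The gripper is near the cover. Next I'll centre it and descend.

Emit:
carry_out(motion=[[-1,0.13,0,0,0.8],[-1.0,0.13,0,0,0.8],[-0.05,0,1,0,0.8],[0,0,1,0,0.8],[0,0,1,0,0.8],[0,0,0.8,0,0.8],[0,0,0,0,0.8],[0,0,0,0,0.8]])

```text
clock: 8.88
tcp_pos: [0.4722, -0.3022, 0.09]
tcp_rot: [-0.001, 0.777, 0.63, -0.0]
wrist_force: [0.6, 0.5, 0.3]
gripper_width: 0.0682
```

```bash
python3 - <<'E'
from h import *
s=robot.sense(); print(s['tcp_pos'],s['wrist_force'])
im=robot.get_image('side'); f=im['frame'][300:420,300:430]
cv2.imwrite('pics/s5.png',cv2.resize(f,None,fx=4,fy=4,interpolation=cv2.INTER_CUBIC)[:,:,::-1])
E
```

```text
[ 0.47217853 -0.30219506  0.0900462 ] [0.61422766 0.5077311  0.28042082]
```

View pics/s5.png

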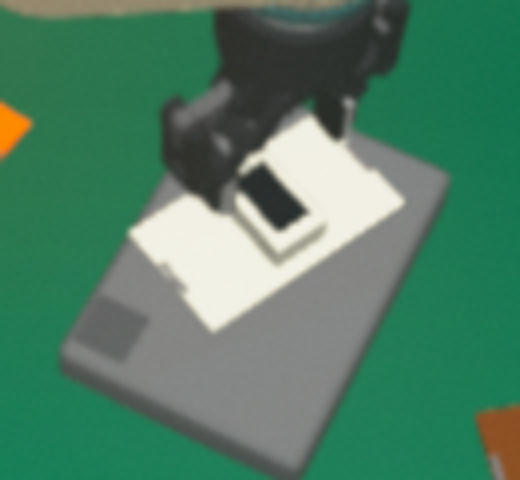

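Crop: the open fingers straddle the raised block at about (275,210), aligned with it. I'll go down to z≈0.053, grip and lift.

Emit:
carry_out(motion=[[0,0,0.8,0,0.8],[0,0,0.8,0,0.8],[0,0,0.25,0,0.8],[0,0,0,0,0.8],[0,0,0,0,0],[0,0,0,0,0],[0,0,0,0,0],[0,0,0,0,0],[0,0,0,0,0],[0,0,0,0,0]], force=50)

```text
clock: 9.77
tcp_pos: [0.4733, -0.3033, 0.0552]
tcp_rot: [0.001, 0.777, 0.629, 0.0]
wrist_force: [0.6, -0.1, 6.0]
gripper_width: 0.0331
```

Emit:
carry_out(motion=[[0,0,-0.5,0,0],[0,0,-1,0,0],[0,0,-1,0,0],[0,0,-1,0,0],[0,0,-1,0,0],[0,0,-1,0,0],[0,0,-1,0,0],[0,0,0,0,0],[0,0,0,0,0]])

```text
clock: 10.52
tcp_pos: [0.4727, -0.3029, 0.1846]
tcp_rot: [0.001, 0.777, 0.629, 0.0]
wrist_force: [-0.3, 0.9, -0.6]
gripper_width: 0.0327
```

Emit:
carry_out(motion=[[0,0,0,-1,0],[0,0,0,-0.92,0],[0.5,0.2,0,0,0],[1,0.2,0,0,0],[1,0.2,0,0,0],[1,0.2,0,0,0],[1,0.2,0,0,0],[1,0.2,0,0,0],[1,0.2,0,0,0],[1,0.2,0,0,0],[1,0.2,0,0,0],[1,0.2,0,0,0]])

```text
clock: 11.52
tcp_pos: [0.5081, -0.11, 0.1822]
tcp_rot: [-0.001, 0.701, 0.713, -0.0]
wrist_force: [0.2, 0.3, -1.0]
gripper_width: 0.0327
```

Emit:
carry_out(motion=[[1,0.2,0,0,0],[1,0.2,0,0,0],[1,0.1,0,0,0],[1,0,0,0,0],[1,0,0,0,0],[1,0,0,0,0],[1,0,0,0,0],[1,0,0,0,0],[1,0,0,0,0],[1,0,0,0,0],[1,0,0,0,0]])

```text
clock: 12.43
tcp_pos: [0.5131, 0.1099, 0.1822]
tcp_rot: [-0.001, 0.701, 0.713, -0.001]
wrist_force: [0.1, 0.1, -0.0]
gripper_width: 0.0329
```

Emit:
carry_out(motion=[[1,0,0,0,0],[1,0,0,0,0],[1,0,0,0,0],[0.8,0,0,0,0],[0.7,0,0,0,0],[0,0,0,0,0],[0,0,0,0,0],[0,0,0,0,0]])

```text
clock: 13.1
tcp_pos: [0.512, 0.1978, 0.183]
tcp_rot: [-0.0, 0.7, 0.714, -0.0]
wrist_force: [1.0, -0.5, -0.4]
gripper_width: 0.0327
```

```bash
python3 - <<'E'
from h import *
s=robot.sense(); p=s['tcp_pos'];q=s['tcp_rot']; print(p,s['wrist_force'],s['clock'],s['gripper_width'])
y=np.array([2*q[1]*q[2],2*q[2]**2-1]); print('yaw',np.degrees(np.arctan2(y[1],y[0])))
ims=[]
for c,a in(('top',(205,235,305,335)),('side',(160,130,300,270))):
    im=robot.get_image(c); f=im['frame']
    ims.append(cv2.resize(f[a[1]:a[3],a[0]:a[2]],(400,400),interpolation=cv2.INTER_CUBIC))
    for n,z in (('tcp',p[2]),):
        print(c,'tcp px',project(im,p))
cv2.imwrite('pics/h6.png',np.hstack(ims)[:,:,::-1])
E
```

```text
[0.51201228 0.19784806 0.18302925] [ 1.00258735 -0.46476245 -0.36967528] 13.1 0.032652710173873764
yaw 1.0977306526314348
top tcp px [[238.77966458 278.40396351]]
side tcp px [[215.66748014 188.34575971]]
```

View pics/h6.png

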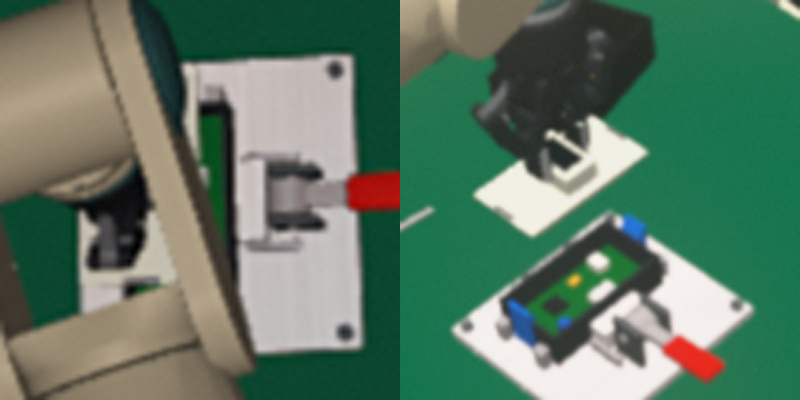

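```bash
cat >> h.py <<'E'
def fit(im,mask,corn,g0):
    """best (x,y,yaw) so the hull of corn (body points) matches mask by IoU"""
    from scipy.optimize import minimize
    def cost(g):
        c,s=np.cos(g[2]),np.sin(g[2]); P=np.c_[corn[:,:2]@np.array([[c,s],[-s,c]])+g[:2]/1e3,corn[:,2]]
        k=cv2.convexHull(((project(im,P)+.5)*64-.0).astype(np.int32)); m=np.zeros((mask.shape[0],mask.shape[1]),np.uint8)
        S=4; k=cv2.convexHull(((project(im,P)+.5)*S*16-8).astype(np.int32)); m=np.zeros((480*S,640*S),np.uint8)
        cv2.fillConvexPoly(m,k,1,cv2.LINE_8,4); return -(m&mask).sum()/((m|mask)>0).sum()
    best=minimize(cost,g0,method='Nelder-Mead',options=dict(initial_simplex=np.array([g0,g0+[4,0,0],g0+[0,4,0],g0+[0,0,.03]]),xatol=.02,fatol=1e-5))
    return best.x.round(3),round(-best.fun,3)
def mask(im,lo,hi,roi):
    k=blob(im,lo,hi,roi); m=np.zeros((1920,2560),np.uint8); cv2.fillPoly(m,[((cv2.convexHull(k.astype(np.float32))[:,0]+.5)*4-.5).round().astype(np.int32)],1); return m
def box(X,Y,z0,z1): return np.array([[a*X/2,b*Y/2,z] for a in(-1,1) for b in(-1,1) for z in(z0,z1)])
E
python3 - <<'E'
from h import *
s=robot.sense(); p=s['tcp_pos']
im=robot.get_image('side'); np.savez('pics/side6.npz',frame=im['frame'])
m=mask(im,(0,0,165),(180,60,255),(180,165,255,217))
z=p[2]-.025
for dz in(-.003,0,.003): print('cover',p,fit(im,m,np.vstack([box(.130,.072,z+.014+dz,z+.018+dz),box(.034,.056,z+.018+dz,z+.038+dz)*[0,0,1]]),np.array([p[0]*1e3,p[1]*1e3,.02])))
f=im['frame'][195:285,170:275]; f=cv2.resize(f,None,fx=7,fy=6.6,interpolation=cv2.INTER_CUBIC).copy()
for (cx,cy),col in (((.5130,.1970),(255,0,255)),):
  for z,X,Y in((.048,.13,.072),(.048,.122,.064)):
    a=.02; R=np.array([[np.cos(a),np.sin(a)],[-np.sin(a),np.cos(a)]])
    q=np.array([[-1,-1],[1,-1],[1,1],[-1,1]])*[X/2,Y/2]@R+[cx,cy]
    k=((project(im,np.c_[q,[z]*4])+.5-[170,195])*[7,6.6]-.5).round().astype(np.int32)
    cv2.polylines(f,[k],True,col,1)
cv2.imwrite('pics/o7.png',f[:,:,::-1])
E
```

```text
cover [0.51223399 0.19751498 0.183368  ] (array([5.41567e+02, 9.88480e+01, 1.90000e-01]), np.float64(-0.0))
cover [0.51223399 0.19751498 0.183368  ] (array([5.62901e+02, 9.88480e+01, 1.90000e-01]), np.float64(-0.0))
cover [0.51223399 0.19751498 0.183368  ] (array([601.814, 293.021,  -0.757]), np.float64(-0.0))h.py:28: RuntimeWarning: overflow encountered in scalar negative
  cv2.fillConvexPoly(m,k,1,cv2.LINE_8,4); return -(m&mask).sum()/((m|mask)>0).sum()
```

View pics/o7.png

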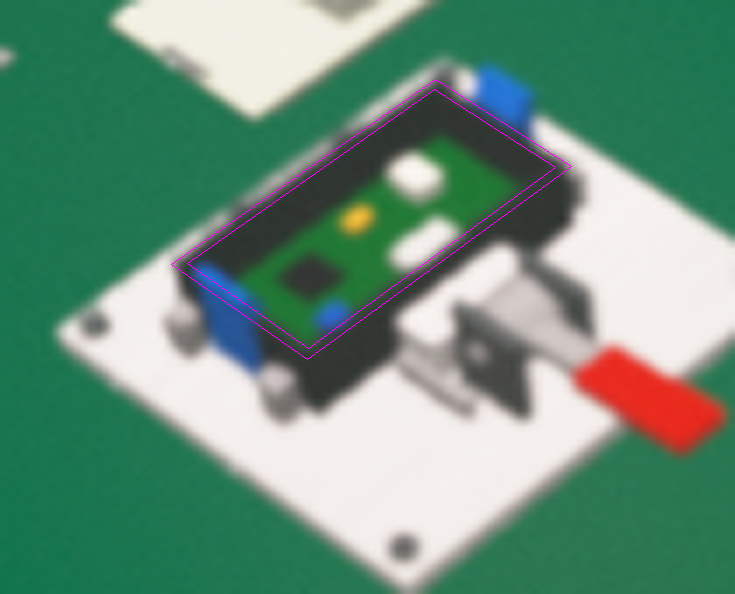

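```bash
sed -i 's/return -(m&mask).sum()/return -float((m\&mask).sum())/' h.py
python3 - <<'E'
from h import *
s=robot.sense(); p=s['tcp_pos']
im=robot.get_image('side')
m=mask(im,(0,0,140),(180,70,255),(180,165,255,215))
def cov(z): return box(.130,.072,z+.014,z+.018)
for dz in(-.003,0,.003): print('cover',p,fit(im,m,cov(p[2]-.025+dz),np.array([p[0]*1e3,p[1]*1e3,.02])))
# housing: dark+green mask, opened to drop thin things
a=(170,195,275,285); f=cv2.resize(im['frame'][a[1]:a[3],a[0]:a[2]],None,fx=4,fy=4,interpolation=cv2.INTER_CUBIC)
# edge profile: brightness across rim edges at sample points, in fixture frame around (513,197)
g=cv2.cvtColor(im['frame'],cv2.COLOR_RGB2GRAY).astype(np.float32)
def prof(P): return cv2.remap(g,*[q.astype(np.float32).reshape(1,-1) for q in project(im,P).T],cv2.INTER_CUBIC)[0].round().astype(int)
A=.02; R=np.array([[np.cos(A),np.sin(A)],[-np.sin(A),np.cos(A)]])
t=np.arange(-8,9,1)/1e3
for x in(-.045,-.03,-.015,0,.015,.03): print('+y edge x',x,prof(np.c_[np.c_[0*t+x,.036+t]@R+[.513,.197],0*t+.048]))
for y in(-.03,-.024,.022,.028,.033): print('-x edge y',y,prof(np.c_[np.c_[-.065+t,0*t+y]@R+[.513,.197],0*t+.048]))
E
```

```text
cover [0.51230385 0.19752335 0.18344615] (array([5.15771e+02, 2.02102e+02, 1.70000e-02]), np.float64(0.924))
cover [0.51230385 0.19752335 0.18344615] (array([5.13348e+02, 1.99435e+02, 2.30000e-02]), np.float64(0.931))
cover [0.51230385 0.19752335 0.18344615] (array([5.11805e+02, 1.96645e+02, 2.00000e-02]), np.float64(0.934))
+y edge x -0.045 [ 50  50  50  52  59  68  77  91 110 131 145 153 158 157 150 140 126]
+y edge x -0.03 [ 50  50  50  51  52  55  61  70  77  85  92  99 103 106 106 104 102]
+y edge x -0.015 [ 53  52  51  51  55  62  74  89 109 126 140 150 154 150 143 132 118]
+y edge x 0 [ 51  51  51  51  55  64  75  88 103 122 142 154 159 157 148 136 123]
+y edge x 0.015 [ 51  51  52  54  56  59  66  77  90 103 118 129 134 134 129 121 114]
+y edge x 0.03 [ 51  51  53  56  61  67  78  95 115 131 144 152 155 152 144 131 119]
-x edge y -0.03 [104  87  73  60  54  52  53  55  58  61  64  68  72  75  76  76  77]
-x edge y -0.024 [60 57 52 50 50 51 52 55 58 60 63 69 73 78 81 83 84]
-x edge y 0.022 [149 120  91  67  59  57  57  61  68  78  88  95 100 101  98  92  82]
-x edge y 0.028 [239 226 204 177 145 106  81  67  57  58  64  69  72  74  74  71  68]
-x edge y 0.033 [241 241 237 234 229 208 175 147 117  95  82  77  73  74  78  76  69]
```

Emit:
carry_out(motion=[[-0.05,0.05,1,0,0],[0,0,1,0,0],[0,0,1,0,0],[0,0,1,0,0],[0,0,0.8,0,0],[0,0,0,0,0],[0,0,0,0,0]])

```text
clock: 13.88
tcp_pos: [0.513, 0.1968, 0.0872]
tcp_rot: [-0.0, 0.7, 0.714, -0.001]
wrist_force: [0.9, 0.3, -0.4]
gripper_width: 0.0329
```

Emit:
carry_out(motion=[[0,0,0.2,0,0],[0,0,0.2,0,0],[0,0,0.15,0,0],[0,0,0,0,0],[0,0,0,0,0]])

```text
clock: 14.3
tcp_pos: [0.5133, 0.1973, 0.0767]
tcp_rot: [0.0, 0.7, 0.714, 0.0]
wrist_force: [0.2, -1.2, -0.7]
gripper_width: 0.0329
```

```bash
python3 - <<'E'
from h import *
s=robot.sense(); print(s['tcp_pos'],s['wrist_force'],s['ft_torque'],s['clock'],s['gripper_width'])
im=robot.get_image('side'); f=im['frame'][185:275,170:275]
cv2.imwrite('pics/s8.png',cv2.resize(f,None,fx=7,fy=6.6,interpolation=cv2.INTER_CUBIC)[:,:,::-1])
E
```

```text
[0.51328482 0.19725369 0.07666356] [ 0.16689567 -1.21966674 -0.68145326] [0.01830771 0.05407982 0.05556625] 14.3 0.03293646588456603
```

View pics/s8.png

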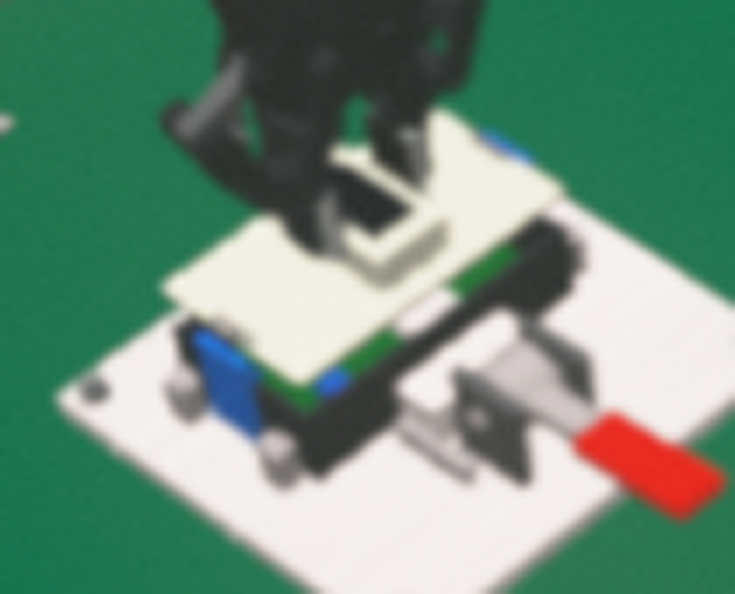

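The cover sits squarely above the tray, and its end notches line up with the blue clips (near clip at (225,385)). I'll press down in small steps.

Emit:
carry_out(motion=[[0,0,0.15,0,0],[0,0,0.15,0,0],[0,0,0,0,0],[0,0,0,0,0]])

```text
clock: 14.68
tcp_pos: [0.513, 0.1973, 0.0703]
tcp_rot: [-0.0, 0.7, 0.714, -0.0]
wrist_force: [-2.0, -0.2, 0.8]
gripper_width: 0.0327
```

Emit:
carry_out(motion=[[0,0,0.1,0,0],[0,0,0.1,0,0],[0,0,0,0,0],[0,0,0,0,0]])

```text
clock: 15.02
tcp_pos: [0.5135, 0.1975, 0.0674]
tcp_rot: [0.0, 0.7, 0.714, 0.001]
wrist_force: [-4.0, -0.3, 6.1]
gripper_width: 0.0327
```

Emit:
carry_out(motion=[[0,-0.03,0.1,0,0],[0,-0.02,0.1,0,0],[0,0,0,0,0],[0,0,0,0,0]])

```text
clock: 15.35
tcp_pos: [0.5137, 0.1978, 0.0652]
tcp_rot: [0.001, 0.7, 0.714, 0.002]
wrist_force: [-6.6, 0.2, 12.1]
gripper_width: 0.0328
```

Emit:
carry_out(motion=[[0,0,0.1,0,0],[0,0,0.05,0,0],[0,0,0,0,0],[0,0,0,0,0]])

```text
clock: 15.68
tcp_pos: [0.5124, 0.1973, 0.0597]
tcp_rot: [0.0, 0.7, 0.714, 0.0]
wrist_force: [-1.5, 0.1, 2.6]
gripper_width: 0.0326
```

Emit:
carry_out(motion=[[0,0,0.1,0,0],[0,0,0,0,0],[0,0,0,0,0]])

```text
clock: 15.93
tcp_pos: [0.5129, 0.1974, 0.0588]
tcp_rot: [0.0, 0.7, 0.714, 0.001]
wrist_force: [-2.7, -1.1, 9.4]
gripper_width: 0.0323
```

Emit:
carry_out(motion=[[0,0,0.1,0,0],[0,0,0,0,0],[0,0,0,0,0]])

```text
clock: 16.18
tcp_pos: [0.5134, 0.1975, 0.0588]
tcp_rot: [0.001, 0.7, 0.714, 0.001]
wrist_force: [-7.3, -2.5, 19.5]
gripper_width: 0.0324
```

Emit:
carry_out(motion=[[0,0,-0.08,0,0],[0,0,0,0,0],[0,0,0,0,0],[0,0,0,0,0]])

```text
clock: 16.52
tcp_pos: [0.5133, 0.1975, 0.0588]
tcp_rot: [0.001, 0.7, 0.714, 0.001]
wrist_force: [-0.1, -0.9, 9.8]
gripper_width: 0.0326
```

```bash
python3 - <<'E'
from h import *
im=robot.get_image('side'); f=im['frame'][185:275,170:275]
for _ in range(4): s=robot.sense(); im=robot.get_image('side'); print(s['tcp_pos'].round(4),s['wrist_force'].round(1),s['ft_torque'].round(2),s['clock'])
f=im['frame'][185:275,170:275]
cv2.imwrite('pics/s9.png',cv2.resize(f,None,fx=7,fy=6.6,interpolation=cv2.INTER_CUBIC)[:,:,::-1])
E
```

```text
[0.5134 0.1975 0.0588] [-1.6  0.1 10.4] [ 0.    0.82 -0.03] 16.5667
[0.5134 0.1975 0.0588] [-0.7 -0.2 10.1] [0.   0.8  0.02] 16.6167
[0.5134 0.1975 0.0588] [-1.5  0.3 10.3] [-0.03  0.78  0.04] 16.6667
[0.5134 0.1975 0.0588] [-1.   0.6 10. ] [-0.06  0.75 -0.04] 16.7167
```

View pics/s9.png

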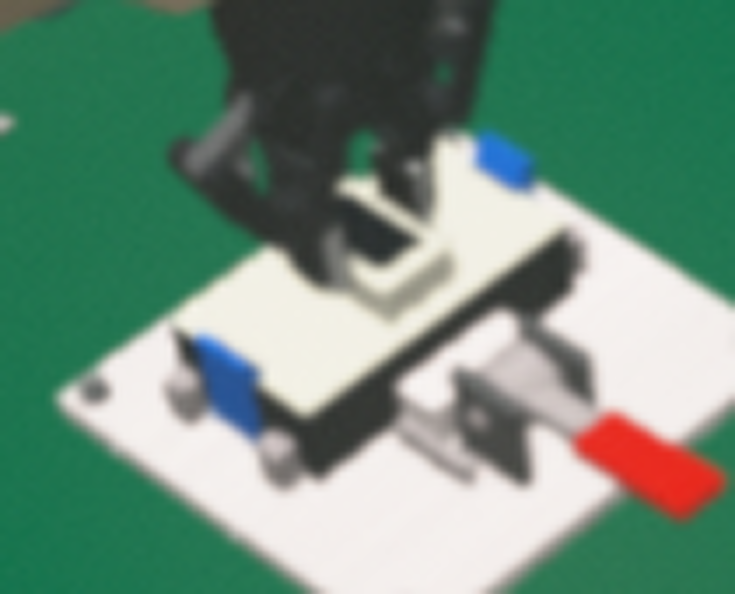

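Both clips look upright over the plate edge and the cover looks level. The wrist moment (0.8 Nm about y) could still be grip twist. I'll release and press on the block top with shut fingers, which frees the cover and gives its height directly (home = 0.072).

Emit:
carry_out(motion=[[0,0,-0.1,0,0.7],[0,0,0,0,0.7],[0,0,0,0,0.7],[0,0,0,0,0.7],[0,0,-0.5,0,0.7],[0,0,-1,0,0.7],[0,0,0,0,0],[0,0,0,0,0],[0,0,0,0,0],[0,0,0,0,0],[0,0,0,0,0],[0,0,0,0,0]])

```text
clock: 17.77
tcp_pos: [0.5119, 0.1971, 0.0884]
tcp_rot: [-0.0, 0.7, 0.714, -0.0]
wrist_force: [0.5, -0.8, -0.4]
gripper_width: -0.0001
```

```bash
python3 - <<'E'
from h import *
s=robot.sense(); print(s['tcp_pos'],s['wrist_force'],s['ft_torque'],s['gripper_width'])
im=robot.get_image('side')
m=mask(im,(0,0,140),(180,70,255),(190,205,253,250))
for z in(.032,.034,.036,.040): print(z,fit(im,m,box(.130,.072,z+.014,z+.018),np.array([513.,197.,.02])))
E
```

```text
[0.51191184 0.19709627 0.08839346] [ 0.53090647 -0.81665714 -0.37859454] [-0.03112564  0.04556303 -0.0393039 ] -0.00013596561310754197
0.032 (array([510.801, 201.429,  -0.   ]), np.float64(0.722))
0.034 (array([5.11019e+02, 2.00603e+02, 1.60000e-02]), np.float64(0.724))
0.036 (array([5.10253e+02, 1.98294e+02, 1.80000e-02]), np.float64(0.725))
0.04 (array([5.10729e+02, 1.96625e+02, 4.20000e-02]), np.float64(0.728))
```

Emit:
carry_out(motion=[[0,0,0.4,0,0],[0,0,0.35,0,0],[0,0,0,0,0],[0,0,0,0,0]])

```text
clock: 18.15
tcp_pos: [0.5118, 0.1971, 0.0732]
tcp_rot: [-0.0, 0.7, 0.714, -0.001]
wrist_force: [0.1, -0.2, -0.5]
gripper_width: 0.0002
```

Emit:
carry_out(motion=[[0,0,0.1,0,0],[0,0,0,0,0],[0,0,0,0,0],[0,0,0,0,0]])

```text
clock: 18.48
tcp_pos: [0.5123, 0.1973, 0.0721]
tcp_rot: [0.0, 0.7, 0.714, 0.0]
wrist_force: [0.5, -0.6, 0.4]
gripper_width: -0.0001
```

Emit:
carry_out(motion=[[0,0,0.1,0,0],[0,0,0,0,0],[0,0,0,0,0],[0,0,0,0,0]])

```text
clock: 18.82
tcp_pos: [0.5128, 0.1974, 0.072]
tcp_rot: [0.0, 0.7, 0.714, 0.001]
wrist_force: [-4.5, -0.7, 10.9]
gripper_width: 0.0
```

Emit:
carry_out(motion=[[0,0,0.08,0,0],[0,0,0,0,0],[0,0,0,0,0],[0,0,0,0,0]])

```text
clock: 19.15
tcp_pos: [0.5133, 0.1976, 0.072]
tcp_rot: [0.001, 0.7, 0.714, 0.002]
wrist_force: [-7.4, -2.3, 18.6]
gripper_width: 0.0003
```

Block top is at z=0.0720, exactly home, and the contact is rigid. I'll ease back to about 11 N.

Emit:
carry_out(motion=[[0,0,-0.07,0,0],[0,0,0,0,0],[0,0,0,0,0],[0,0,0,0,0],[0,0,0,0,0],[0,0,0,0,0]])

```text
clock: 19.65
tcp_pos: [0.5133, 0.1976, 0.072]
tcp_rot: [0.001, 0.7, 0.714, 0.001]
wrist_force: [-3.0, -0.5, 11.0]
gripper_width: 0.0001
```

```bash
python3 - <<'E'
from h import *
for _ in range(3): im=robot.get_image('side'); s=robot.sense(); print(s['tcp_pos'].round(4),s['wrist_force'].round(1),s['ft_torque'].round(2),s['clock'])
f=im['frame'][185:275,170:275]
cv2.imwrite('pics/s10.png',cv2.resize(f,None,fx=7,fy=6.6,interpolation=cv2.INTER_CUBIC)[:,:,::-1])
E
```

```text
[0.5132 0.1975 0.072 ] [-2.4 -0.4 11.1] [-0.11  0.39  0.01] 19.7
[0.5132 0.1976 0.072 ] [-2.8 -0.3 10. ] [-0.13  0.39  0.06] 19.75
[0.5132 0.1976 0.0721] [-1.8 -0.7 10.2] [-0.18  0.38  0.01] 19.8
```

View pics/s10.png

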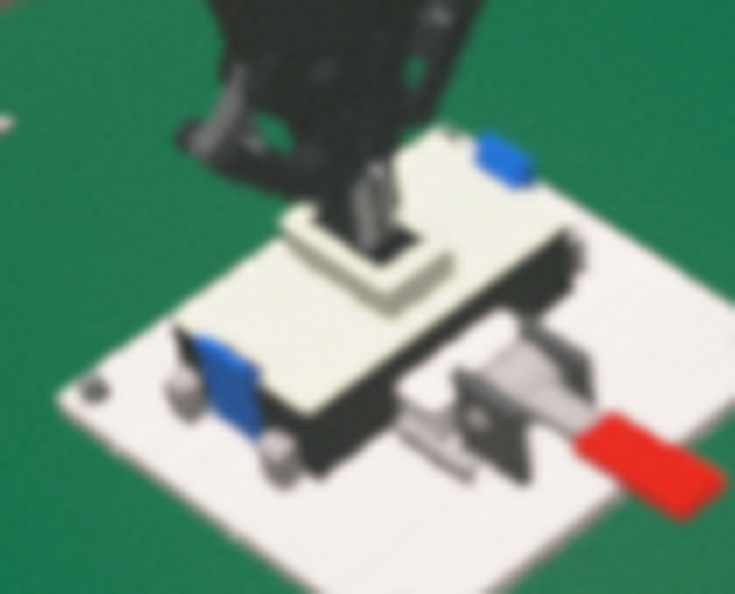

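The cover is flush and level on the tray, and both blue clips ((225,385) and (505,160)) stand over its ends. The lever is flat and the fingers are pressing the block with about 10.5 N.

```bash
python3 -c "
from plant import robot
print(robot.sign_off())"
```

```text
the job is handed in; nothing more can be done
None
```

The job is done and handed in at about 20 s of the 72 s allowed. I pushed the cam lever over until it hit its end stop (36 N, no further travel), and the picture showed the jaw pressing the housing against the steel stop. I then gripped the light-grey cover by its block, lowered it squarely onto the housing and pressed until the clips snapped. After that I let go, shut the fingers and pressed on the block top, which is how the arm was left.

**Last checks:**
- **Height:** the block top was at z = 0.072 m, which is the fully-home value, and it did not move when pressed with 18 N.
- **Push:** steady at 10–11 N at hand-in.
- **Picture:** the cover is flush and level, both clips stand over its ends and the lever lies flat.

**Checks that failed or disagreed:**
- **Clip snaps:** I saw only one force drop (12 to 3 N), so I have no separate force reading for each clip.
- **Grip twist:** while I was still gripping the cover there was a 0.8 Nm moment at the wrist. It fell to about 0.4 Nm with the shut-finger press but did not go to zero.
- **Cover position:** an automatic fit of the seated cover from the side camera was no use because the gripper hid part of it, so I relied on the height, the force and looking at the picture.

I did not touch the parts bin, the screwdriver or the foam end cap.

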